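Tip the decade box back onto its feet and push it home

TASK

The grey decade resistance box has been left standing on its long edge with its knobs facing the robot. Push its top over, away from the knobs, so that it comes down on its four rubber feet, and push it back until its long side is flat against the aluminium stop rail, between the two yellow marks. Use pushes only, without picking the box up, and leave the spool, the brass weight and the flask where they stand.

Things in the scene. Friction and masses are not known exactly. Their poses are not given: they have to be found in the camera images.
- decade_box: Decade resistance box, grey metal case 55 (x) x 150 (y) x 110 mm (z), 0.5-0.95 kg; origin at the case's centre. At the start it stands 110 mm tall, z up, origin 55 mm above the bench. Its -x face is the black knob panel; its +x face has four 5 mm rubber feet and looks to the rail. On its feet: x points down, z to the rail, origin 32.5 mm up, case top at 60 mm, knobs to 72 mm, 150 mm along the rail.
- push_spot (a point): A point on the bare upper strip of the knob panel, on its middle line (-27.5, 0, 35 mm in the box's frame), 90 mm above the bench at the start. The knobs (22 mm wide, 12 mm proud) are centred 12 mm below the panel's middle, the terminals lower still. Pushed here in the box's +x direction the box tips, passes balance at about 27 degrees and then falls onto its feet by itself.
- pivot_edge (a point): Middle of the box's lower +x edge (27.5, 0, -55 mm in the box's frame), about which it tips: on the bench at the start; 5 mm above it, at the side away from the rail, once the box is on its feet.
- rail: Aluminium stop rail fixed to the bench, 30 mm deep, 270 mm long, 30 mm high. Origin: midway along, at the foot of its front face (the face towards the robot and the box). Its x axis points away from the box, square to that face; y runs along the rail. Two yellow bands, 10 mm wide, cross it 120 mm either side of the middle. With the box home, the box's origin is 55 mm in front of that face.
- spool: Blue plastic wire spool standing on end, 46 mm across, 50 mm tall; origin at the centre of its underside. Bystander at one end of the work.
- brass_weight: Brass weight with a knob on top, 40 mm across, 56 mm tall; origin at the centre of its underside. Bystander at the other end (it may change places with the spool).
- flask: Stoppered green glass conical flask, 72 mm across, 104 mm tall; origin at the centre of its underside. Bystander behind the rail.
Things that resemble listed ones, but are neither listed nor needed, are in the scene too. Several things have the shape of the decade_box; the one meant has the colours described above.

How it is judged:
By the outcome, as a careful person would: the job done as asked, in the order asked, and still so for the second after the job is handed in, with the robot touching nothing.
It also fails if it takes over 58 s, if anything falls off the work surface, if the arm or the gripper's body presses on something with over 40 N, if the wrist force passes 120 N, or if a joint passes its speed limit or range.

ROBOT

A 6-joint arm with a two-finger parallel gripper is mounted at the origin on the work surface. World frame = base frame: x ahead of the robot, y to its left, z up, the work surface at z = 0. Lengths are in m, angles in rad, forces in N, time in s.
With the tool pointing down it reaches from about 0.275 to 1 m from the base axis. Payload 8.4 kg.
Tool frame: the origin (TCP) lies between the finger pads; the fingertips stand env.tip_reach ahead of it and the grasp point (between the pads) is the TCP (env.tip_reach is the distance from the TCP to the fingertips, in m); z points along the fingers, y is the line along which they close (so a half turn about z gives the same grasp; the last joint's range is limited). The gripper opens to 85 mm and grips with 20 to 120 N. Pads are 22 mm wide; open, the fingers measure 114 mm over their backs; the gripper's body (76 mm by 85 mm) begins 54 mm behind the grasp point. The pads swing forward as they close: fully open they stand 13 mm farther back than shut.
Start: joints at [-1.182, 0.353, 1.633, -0, 1.155, -0.002], TCP at [0.238, -0.578, 0.25] pointing down, gripper open.
Joint ranges: [-2.63, 2.63], [-0.92, 2.1], [0.06, 2.66], [-1.3, 4.44], [0, 2.69], [-3.02, 3.02]. Speed limits (rad/s): [2.22, 2.22, 2.79, 3.14, 3.14, 3.14].

INTERFACE

Orientations are given as [roll, pitch, yaw] about the fixed x, y, z axes, in that order (R = Rz(yaw) Ry(pitch) Rx(roll)).
In Python, from station import env gives the robot as it stands.
- The arm moves only by the tool step_arm, never from a script. Its argument "targets" is a list of rows, each a list of 2 entries, a list of its own where there are three numbers: the shift along the tool's x, y, z in units of 0.025 m (1.0 is 0.025 m), then the turn, a rotation vector about the tool's x, y, z in units of 10 degrees (1.0 is 10 degrees). In form: [[[tx, ty, tz], [ax, ay, az]], ...]. A call has 1 to 20 rows; each row shifts and turns the commanded pose from where the row before left it, along the tool's axes as they then stand; what a row does not reach is not made up. A row lasts 1/8 s, in which the tool goes at most 62.5 mm and 10.7 degrees, less where a joint would pass 70% of its speed; a pose out of reach is approached as far as the arm can. A call with a number of a shift or a turn outside -1 to 1 is refused whole. A call with a gripper value outside its range is refused whole. "claw" is the gripper command: -1 is fully open, 1 is shut, values between are in proportion, set as the call begins (left out, the last holds). The fingers move at their own pace and stop on an object; "squeeze" is the grip in N (left out, the last holds). Time passes only in rows, so rows that do not move let the fingers close. It gives the time, the measured TCP pose, the force, the opening and the grip force at its end, in the units of the state.
- env.state(): the state, without advancing time (a new reading comes with each control period).
- env.grab_frame(name): name is "scene" or "side" or "wrist"; returns (picture, depth): 420x560x3 uint8, red, green, blue; 420x560 float32, m along the optical axis (not along the pixel's ray), 0 where there is no reading.
- env.camera_model(name): a dict with "fovy" (degrees; the focal length in pixels is half the picture's height over the tangent of half this angle, whatever the lens; pixels are square), "cx", "cy" (the principal point, pixels), "camera_from_world" (4x4, takes a point from world to camera coordinates). Camera axes: x right, y down, z forward; pixel columns grow to the right and rows downward; lengths in m; the calibration is good to about 2 mm. A picture is of the moment at which its call begins: read the wrist's pose just before it. camera_model takes no time and is no camera call; for the wrist camera it gives the pose at the moment of the call.
- env.job_done(): hands the job in; it is judged then, once.
Trained networks look in the newest picture that a camera, given by its name, has taken for a name from the list of things; names that differ only in an ending like _2 or _b are one class to them, and where a whole thing is asked for, a point or a joint stands for the part that bears it (a point fixed in the world has none). Each returns a list of dicts, best first, with "conf" (0 to 1); they miss things now and then, are a little off and sometimes report something else, mostly with a low value. They report only what shows in the picture. A call takes as long as a camera call. They do not tell look-alikes from the thing itself.
- env.look_for(camera, label): "box" ([left, top, right, bottom] in pixels, round what is visible of it).
The state is a dict: "t": time; "joints": joint angles; "joint_velocities": joint speeds; "effort": joint torques, N m; "tool_pos": TCP position; "tcp_rot": TCP orientation; "contact_force": force on the tool from outside, world axes, zero at the start; "ft_torque": the same for the moment, N m; "finger_gap": opening from 0.0 (shut) to 1.0 (fully open); "gripper_force": force on a finger pad.
Only numpy, scipy, OpenCV 4.12 (cv2) and the standard library are available. Lean on these libraries where they do the work, as an engineer would, in place of code of your own. Each camera call takes 0.05 s, during which the arm holds its last target. There are 200 camera calls.

## Working session

There is one attempt and no reset: what is moved stays moved. The work goes in short steps, Python scripts to look and compute and a tool call to move; the robot and the scene stay as the last step left them, time stands still between calls to the robot, and variables do not carry over. Pictures are saved under pics/ and viewed, at most 10 in all, crops included, and the job is handed in when it is done.

Besides the shell and the picture viewer there is one more tool, called after "Emit:" as name(argument=value, ...), one argument or row to a line, values as JSON. step_arm: Moves the arm, as the interface text tells. Its arguments: {"type":"object","properties":{"targets":{"type":"array"},"claw":{"type":"number"},"squeeze":{"type":"number"}},"required":["targets"]}

```bash
mkdir -p pics; ls; cat > h.py <<'E'
import numpy as np, cv2
from station import env
def cloud(name):
    pic,d=env.grab_frame(name); m=env.camera_model(name)
    h,w=d.shape; f=h/2/np.tan(np.radians(m["fovy"])/2)
    v,u=np.mgrid[:h,:w]
    P=np.stack([(u-m["cx"])*d/f,(v-m["cy"])*d/f,d],-1)
    T=np.linalg.inv(m["camera_from_world"])
    W=P@T[:3,:3].T+T[:3,3]; W[d==0]=np.nan
    return pic,W
E
python3 - <<'E'
from h import *
print(env.state(), env.tip_reach)
ps=[]
for c in ("scene","side"):
    pic,W=cloud(c); np.savez(f"/tmp/{c}.npz",pic=pic,W=W); ps.append(pic)
    for n in ("decade_box","rail","spool","brass_weight","flask"):
        for r in env.look_for(c,n)[:4]:
            b=np.array(r["box"]).astype(int); cx,cy=(b[0]+b[2])//2,(b[1]+b[3])//2
            print(c,n,round(r["conf"],2),b,W[cy,cx].round(3),pic[cy,cx])
    cv2.imwrite(f"pics/{c}.png",pic[...,::-1])
E
```

```text
pics
{'t': 0.0, 'joints': array([-1.18242853e+00,  3.53660588e-01,  1.63412095e+00, -2.93165273e-05,
        1.15516550e+00, -2.40148457e-03]), 'joint_velocities': array([ 0.00071944, -0.00060872,  0.00100019,  0.00072826,  0.00155556,
        0.00019874]), 'effort': array([-2.42853464e-03, -6.05253482e+01, -3.42067838e+01, -1.54900708e-04,
        9.49464535e-03,  9.46552490e-07]), 'tool_pos': array([ 0.23789007, -0.57748942,  0.24955952]), 'tcp_rot': array([-3.14023821e+00,  2.35519176e-05,  3.90781153e-01]), 'contact_force': array([ 0.00476337, -0.06027123,  0.54014023]), 'ft_torque': array([ 0.02665286, -0.00155591,  0.00103075]), 'gripper_force': 0.0, 'finger_gap': 0.9987419761691747} 0.019
scene decade_box 0.85 [220 171 273 218] [0.536 0.029 0.1  ] [36 36 33]
scene decade_box 0.66 [120 265 186 307] [ 0.684 -0.322  0.102] [13 27 70]
scene decade_box 0.63 [270 140 315 185] [0.485 0.228 0.09 ] [15 27 67]
scene decade_box 0.6 [357 126 402 167] [0.576 0.522 0.089] [16 32 64]
scene rail 0.96 [212 241 304 282] [ 0.719 -0.039  0.027] [180 176 162]
scene spool 0.52 [152 224 171 248] [ 0.508 -0.242  0.051] [ 31  68 146]
scene brass_weight 0.62 [315 190 329 207] [0.631 0.249 0.04 ] [112  80  31]
scene flask 0.94 [226 280 251 314] [ 0.809 -0.149  0.068] [23 51 34]
side decade_box 0.91 [ 87 307 190 405] [0.533 0.566 0.097] [12 27 55]
side decade_box 0.85 [343 118 401 166] [ 0.631 -0.297  0.071] [15 28 59]
side decade_box 0.83 [262 244 341 321] [0.438 0.26  0.09 ] [15 28 58]
side rail 0.64 [242 166 334 215] [ 0.702 -0.013  0.028] [85 81 76]
side spool 0.9 [388 174 407 199] [ 0.497 -0.218  0.025] [14 28 54]
side brass_weight 0.86 [233 246 248 272] [0.61  0.257 0.038] [165 124  69]
side flask 0.76 [278 128 302 171] [ 0.79  -0.125  0.064] [33 58 40]
```

```bash
python3 - <<'E'
import numpy as np,cv2
a=[np.load(f"/tmp/{c}.npz")["pic"] for c in("scene","side")]
A=cv2.resize(a[0][110:330,90:420],(780,520),interpolation=cv2.INTER_CUBIC)
B=cv2.resize(a[1][80:410,80:420],(600,582),interpolation=cv2.INTER_CUBIC)
cv2.imwrite("pics/a.png",A[...,::-1]);cv2.imwrite("pics/b.png",B[...,::-1])
E
```

```text
(no output)
```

View pics/a.png

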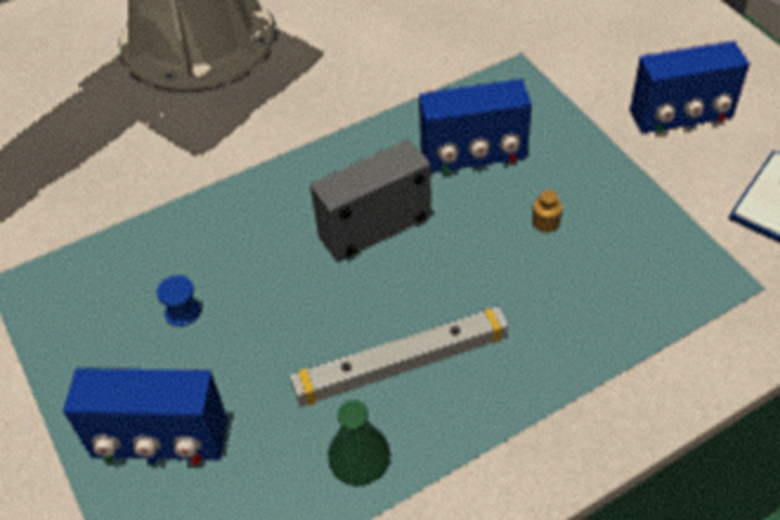

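View pics/b.png

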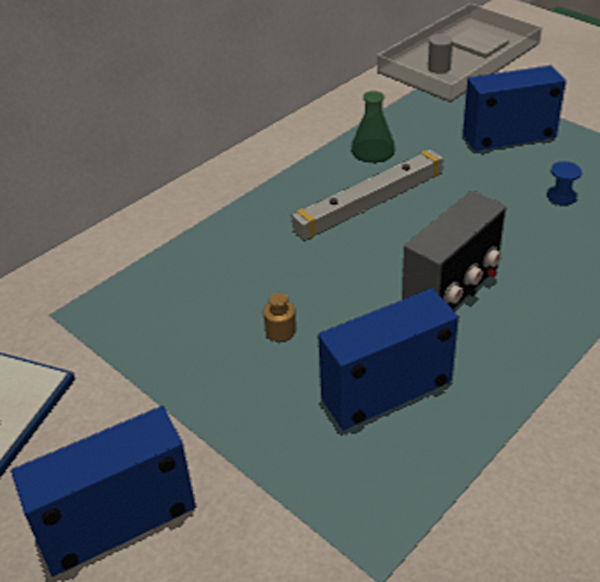

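Grey box, the wanted one: scene (246,195), side (338,225), with black panel and knobs towards the robot. The look-alikes are blue boxes at scene (153,286), (292,162) and (380,146). The spool is at (165,236), the weight at (321,198), the flask at (240,297) and the rail at (258,261). Next I measure the geometry.

```bash
python3 - <<'E'
import numpy as np,cv2
def rect(P):
    r=cv2.minAreaRect((P[:,:2]*1000).astype(np.float32)); b=cv2.boxPoints(r)
    e=b[1]-b[0],b[2]-b[1]; l=max(e,key=np.linalg.norm)
    a=np.degrees(np.arctan2(l[1],l[0]))%180
    return np.round(r[0],1),np.round(r[1],1),round(a,1),len(P),(P[:,2].mean()*1000).round(1)
for c in("scene","side"):
    d=np.load(f"/tmp/{c}.npz");W=d["W"];p=d["pic"].astype(int)
    x,y,z=np.moveaxis(W,-1,0)
    sat=p.max(-1)-p.min(-1)
    def comp(m,name,n=30):
        k,L,S,_=cv2.connectedComponentsWithStats(m.astype(np.uint8))
        for i in range(1,k):
            if S[i,4]>n: print(c,name,*rect(W[L==i]),S[i,:4])
    reg=(x>.3)&(x<1)&(abs(y)<.5)
    comp(reg&(z>.104)&(z<.117)&(sat<25),"boxtop")
    comp(reg&(z>.104)&(z<.117)&(sat>=25),"bluetop")
    comp(reg&(z>.024)&(z<.036)&(x>.6)&(y>-.25)&(y<.2),"railtop",60)
    # all things above bench
    comp(reg&(z>.012),"obj",60)
    yl=(p[...,0]-p[...,2]>60)&reg&(z>.02)&(z<.04)
    comp(yl,"yellow",8)
E
```

```text
scene boxtop [506.4  47.8] [ 59.3 151.3] 91.3 720 111.1 [221 169  51  31]
scene bluetop [542.3 487.1] [25.9 59.9] 178.8 85 110.6 [361 133  14  13]
scene bluetop [457.3 241.4] [151.6  65.3] 70.9 596 111.1 [267 143  48  19]
scene bluetop [ 652.3 -321.2] [150.5  60. ] 55.3 1181 110.9 [117 265  63  22]
scene bluetop [ 797.5 -137.4] [30.1 32.9] 132.8 91 106.0 [233 279  13  12]
scene railtop [713.  -30.3] [269.9  36.5] 79.6 942 30.9 [213 240  92  38]
scene railtop [ 806.8 -141.9] [64.1 47.2] 63.4 108 30.2 [229 293  25  19]
scene obj [544.8 485.5] [76.6 27.3] 2.2 396 69.5 [357 133  18  33]
scene obj [473.7 143.7] [119.6 354.5] 98.5 3177 81.1 [221 143  94  77]
scene obj [626.3 250.4] [39.6 34.9] 56.5 166 37.9 [315 190  13  17]
scene obj [782.9 485.5] [28.1 81.7] 179.5 89 15.3 [399 195  22  16]
scene obj [ 499.  -229.2] [43.8 45.3] 131.3 210 45.5 [156 226  16  19]
scene obj [713.  -30.3] [270.   36.5] 79.6 1157 28.8 [213 240  92  40]
scene obj [ 657.2 -324. ] [152.3  74.2] 54.3 2345 86.2 [117 265  69  41]
scene obj [ 806.7 -141.1] [68.1 53. ] 64.0 642 56.0 [229 279  26  36]
scene obj [ 878.9 
[... 911 characters left out ...]
9  14  21]
side obj [ 788.1 -132.1] [62.3 55.6] 70.1 587 53.0 [279 131  25  39]
side obj [711.3 -34.7] [276.7  37.3] 79.3 1137 26.6 [246 165  86  48]
side obj [ 497.5 -230.1] [45.5 45.2] 71.6 235 41.5 [392 171  18  20]
side obj [469.7 143. ] [116.7 353. ] 97.0 6597 82.3 [261 188 106 133]
side obj [617.2 253.6] [39.4 34.5] 59.8 351 36.4 [230 246  18  25]
side obj [781.4 485.1] [83.8 29.7] 0.0 210 14.1 [ 90 282  31  20]
side obj [535.8 487.7] [25.8 59.5] 177.9 522 89.6 [157 310  34  57]
side yellow [ 692.2 -148.6] [ 8.8 32.7] 164.9 23 31.7 [319 166   9   6]
side yellow [735.3  85.6] [10.6 34.8] 166.7 34 31.1 [248 198  10   8]
side yellow [618.5 254.5] [35.4 26.6] 45.4 79 37.2 [230 252  17  10]
```

Emit:
step_arm(
  targets=[
    [[0,0,0],[0,0,0.7]],
    [[0,0,0],[0,0,0.7]],
    [[0,0,0],[0,0,0.72]],
    [[0.3,-1,0],[0,0,0]],
    [[0.3,-1,0],[0,0,0]],
    [[0.3,-1,0],[0,0,0]],
    [[0.3,-1,0],[0,0,0]],
    [[0.3,-1,0],[0,0,0]],
    [[0.3,-1,0],[0,0,0]],
    [[0.3,-1,0],[0,0,0]],
    [[0.3,-1,0],[0,0,0]],
    [[0.3,-1,0],[0,0,0]],
    [[0.3,-1,0],[0,0,0]],
    [[0.3,-1,0],[0,0,0]],
    [[0.3,-1,0],[0,0,0]],
    [[0.3,-1,0],[0,0,0]],
    [[0.3,-1,0],[0,0,0]],
    [[0.3,-1,0],[0,0,0]],
    [[0.3,-1,0],[0,0,0]],
    [[0.3,-1,0],[0,0,0]],
  ],
  claw=-1,
)

```text
t: 3.1
tool_pos: [0.3567, -0.1489, 0.2504]
tcp_rot: [3.141, -0.0, 0.021]
contact_force: [0.3, -0.1, -0.7]
finger_gap: 1.001
gripper_force: 0.0
```

Emit:
step_arm(
  targets=[
    [[0.35,-1,0],[0,0,0]],
    [[0.35,-1,0],[0,0,0]],
    [[0.35,-1,0],[0,0,0]],
    [[0.35,-1,0],[0,0,0]],
    [[0.35,-1,0],[0,0,0]],
    [[0.35,-1,0],[0,0,0]],
    [[0.35,-1,0],[0,0,0]],
    [[0.35,-0.9,0],[0,0,0]],
    [[0,0,1],[0,0,0]],
    [[0,0,1],[0,0,0]],
    [[0,0,1],[0,0,0]],
    [[0,0,1],[0,0,0]],
    [[0,0,1],[0,0,0]],
    [[0,0,0.8],[0,0,0]],
    [[0,0,0],[0,0,0]],
  ],
)

```text
t: 4.97
tool_pos: [0.4213, 0.0488, 0.1044]
tcp_rot: [3.141, 0.003, 0.021]
contact_force: [0.7, -0.0, -0.1]
finger_gap: 0.997
gripper_force: 0.0
```

```bash
python3 - <<'E'
from h import *
s=env.state();print(s["tool_pos"],s["tcp_rot"])
pic,W=cloud("side"); pw,_=cloud("wrist")
A=cv2.resize(pic[120:330,220:430],(600,600),interpolation=cv2.INTER_CUBIC)
cv2.imwrite("pics/c.png",A[...,::-1])
# column of points near gripper
x,y,z=np.moveaxis(W,-1,0)
m=(x>.40)&(x<.455)&(y>-.03)&(y<.12)&(z>.02)&(z<.2)
q=W[m]; print(len(q)); 
for lo in np.arange(.05,.2,.01):
    k=q[(q[:,2]>lo)&(q[:,2]<=lo+.01)]
    if len(k): print(round(lo,2),len(k),k.min(0).round(3),k.max(0).round(3))
E
```

```text
[0.42125777 0.04884585 0.10440423] [3.14133751e+00 2.74043254e-03 2.10727490e-02]
990
0.09 6 [0.413 0.002 0.098] [0.421 0.095 0.1  ]
0.1 59 [ 0.408 -0.003  0.1  ] [0.431 0.103 0.11 ]
0.11 79 [ 0.408 -0.005  0.11 ] [0.432 0.106 0.12 ]
0.12 70 [ 0.408 -0.001  0.12 ] [0.432 0.106 0.13 ]
0.13 45 [ 0.408 -0.002  0.13 ] [0.425 0.105 0.14 ]
0.14 53 [ 0.405 -0.024  0.14 ] [0.432 0.12  0.15 ]
0.15 116 [ 0.403 -0.025  0.15 ] [0.43 0.12 0.16]
0.16 120 [ 0.402 -0.027  0.16 ] [0.432 0.12  0.17 ]
0.17 122 [ 0.402 -0.025  0.17 ] [0.431 0.12  0.18 ]
0.18 151 [ 0.4   -0.021  0.18 ] [0.438 0.12  0.19 ]
0.19 169 [ 0.401 -0.021  0.19 ] [0.431 0.119 0.2  ]
```

View pics/c.png

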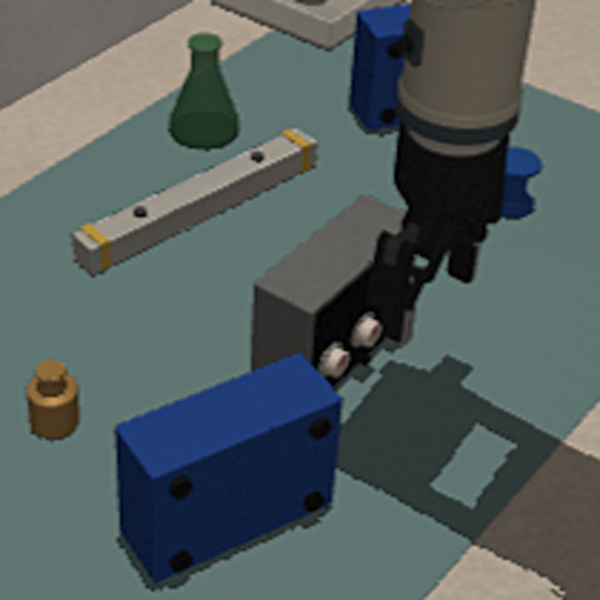

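The view shows the gripper, open, in front of the black knob panel of the grey box (about (340,300)). The open fingertips stand at z≈0.098, so I lower them 6 mm and push.

Emit:
step_arm(
  targets=[
    [[0.5,0,0.25],[0,0,0]],
    [[0.8,0,0],[0,0,0]],
    [[0.2,0,0],[0,0,0]],
    [[0.2,0,0],[0,0,0]],
    [[0.2,0,0],[0,0,0]],
    [[0.2,0,-0.05],[0,0,0]],
    [[0.2,0,-0.1],[0,0,0]],
    [[0.2,0,-0.1],[0,0,0]],
  ],
)

```text
t: 6.08
tool_pos: [0.4856, 0.0499, 0.1055]
tcp_rot: [-3.142, -0.0, 0.021]
contact_force: [-0.7, -0.0, -0.3]
finger_gap: 0.998
gripper_force: 0.4
```

```bash
cat > top.py <<'E'
from h import *
s=env.state();print(s["t"],s["tool_pos"],s["tcp_rot"],s["contact_force"])
pic,W=cloud("side"); x,y,z=np.moveaxis(W,-1,0)
cv2.imwrite(f"pics/s{s['t']:.2f}.png",pic[...,::-1]); np.savez("/tmp/now.npz",pic=pic,W=W)
E
python3 top.py; python3 - <<'E'
import numpy as np
d=np.load("/tmp/now.npz");W=d["W"];p=d["pic"].astype(int);x,y,z=np.moveaxis(W,-1,0)
m=(x>.46)&(x<.64)&(y>.0)&(y<.125)&(z>.05)&(p.max(-1)-p.min(-1)<25)&(p.mean(-1)>50)
q=W[m]
for yl in (.01,.05,.09):
    k=q[abs(q[:,1]-yl)<.02]; i=k[:,2].argmax(); print(yl,len(k),k[i].round(3),np.polyfit(k[:,0],k[:,2],1).round(2))
E
```

```text
6.075 [0.48555106 0.04993212 0.10550402] [-3.14152107e+00 -3.93416654e-04  2.08133140e-02] [-0.7011561  -0.00216738 -0.29734314]
0.01 71 [0.471 0.002 0.145] [ 0.45 -0.14]
0.05 121 [0.519 0.067 0.297] [ 0.52 -0.17]
0.09 1562 [0.462 0.106 0.512] [-3.18  1.85]
```

```bash
python3 - <<'E'
import cv2
p=cv2.imread("pics/s6.08.png") if __import__("os").path.exists("pics/s6.08.png") else cv2.imread("pics/s6.07.png")
cv2.imwrite("pics/d.png",cv2.resize(p[140:320,230:410],(600,600),interpolation=cv2.INTER_CUBIC))
E
```

```text
(no output)
```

View pics/d.png

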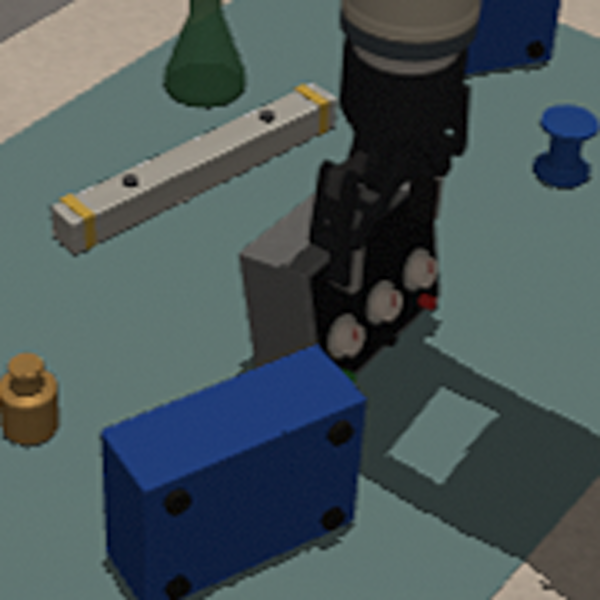

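The box is tilting cleanly, with the fingers above the knobs (top edge near (310,260)). I keep pushing.

Emit:
step_arm(
  targets=[
    [[0.2,0,-0.08],[0,0,0]],
    [[0.2,0,-0.08],[0,0,0]],
    [[0.2,0,-0.05],[0,0,0]],
    [[0.2,0,-0.05],[0,0,0]],
    [[0.15,0,-0.05],[0,0,0]],
    [[0,0,0],[0,0,0]],
    [[0,0,0],[0,0,0]],
    [[0,0,0],[0,0,0]],
  ],
)

```text
t: 7.12
tool_pos: [0.5086, 0.0504, 0.113]
tcp_rot: [3.142, 0.0, 0.021]
contact_force: [-0.6, 0.6, 0.3]
finger_gap: 0.996
gripper_force: 0.2
```

```bash
python3 - <<'E'
from h import *
s=env.state();print(s["t"],s["tool_pos"],s["contact_force"])
for c in("scene","side"):
    pic,W=cloud(c); x,y,z=np.moveaxis(W,-1,0); np.savez(f"/tmp/{c}.npz",pic=pic,W=W)
    p=pic.astype(int)
    m=(x>.48)&(x<.7)&(y>-.06)&(y<.15)&(z>.04)&(z<.09)
    print(c,m.sum(),np.histogram(z[m],10))
    k=W[m&(z<.066)&(z>.054)]; print(k.min(0),k.max(0),cv2.minAreaRect((k[:,:2]*1000).astype(np.float32)))
pic=np.load("/tmp/side.npz")["pic"]
cv2.imwrite("pics/e.png",cv2.resize(pic[140:320,230:410],(600,600),interpolation=cv2.INTER_CUBIC)[...,::-1])
E
```

```text
7.125 [0.50862018 0.05036514 0.11298077] [-0.64541483  0.62372038  0.32480302]
scene 267 (array([33, 25, 25, 24, 24, 27, 17, 26, 29, 37]), array([0.04001594, 0.04497823, 0.04994052, 0.05490281, 0.0598651 ,
       0.06482739, 0.06978968, 0.07475197, 0.07971426, 0.08467655,
       0.08963884]))
[ 0.50437822 -0.02723629  0.05455904] [0.55902518 0.12205377 0.06599089] ((553.479248046875, 39.8326530456543), (158.1001739501953, 50.050804138183594), 71.11942291259766)
side 1285 (array([101,  87,  64,  96, 146, 167, 207, 138, 131, 148]), array([0.04008591, 0.04507554, 0.05006516, 0.05505479, 0.06004442,
       0.06503404, 0.07002367, 0.0750133 , 0.08000292, 0.08499255,
       0.08998218]))
[ 0.48217567 -0.02808514  0.05406496] [0.55525087 0.12383997 0.06590414] ((500.8623046875, 56.23279571533203), (159.8791961669922, 59.400718688964844), 70.74114990234375)
```

View pics/e.png

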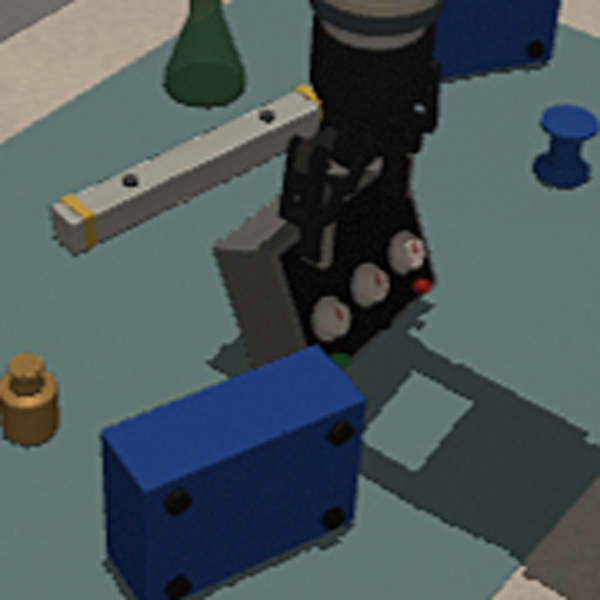

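It is near balance (about 25°). A little more.

Emit:
step_arm(
  targets=[
    [[0.2,0,-0.03],[0,0,0]],
    [[0.2,0,-0.03],[0,0,0]],
    [[0.2,0,-0.03],[0,0,0]],
    [[0.2,0,-0.03],[0,0,0]],
    [[0,0,-0.2],[0,0,0]],
    [[0,0,0],[0,0,0]],
    [[0,0,0],[0,0,0]],
    [[0,0,-1],[0,0,0]],
    [[0,0,-1],[0,0,0]],
    [[-1,0,-1],[0,0,0]],
    [[-1,0,-1],[0,0,0]],
    [[0,0,0],[0,0,0]],
  ],
)

```text
t: 8.72
tool_pos: [0.4784, 0.0498, 0.2226]
tcp_rot: [-3.141, -0.002, 0.021]
contact_force: [0.7, 1.4, 0.5]
finger_gap: 0.998
gripper_force: 0.0
```

```bash
cat > top.py <<'E'
from h import *
def rect(P):
    r=cv2.minAreaRect((P[:,:2]*1000).astype(np.float32)); b=cv2.boxPoints(r)
    l=max((b[1]-b[0],b[2]-b[1]),key=np.linalg.norm)
    return np.round(r[0],1),np.round(r[1],1),round(float(np.degrees(np.arctan2(l[1],l[0]))%180),1),len(P)
s=env.state();print(s["t"],s["tool_pos"],s["tcp_rot"],s["contact_force"])
for c in("scene","side"):
    pic,W=cloud(c); x,y,z=np.moveaxis(W,-1,0); np.savez(f"/tmp/{c}.npz",pic=pic,W=W)
    m=((x>.48)&(x<.75)&(y>-.15)&(y<.17)&(z>.054)&(z<.078)).astype(np.uint8)
    k,L,S,_=cv2.connectedComponentsWithStats(m)
    for i in range(1,k):
        if S[i,4]>200:
            q=W[L==i]; print(c,"top",*rect(q[q[:,2]<.066]),np.median(q[:,2]),q[:,2].max())
cv2.imwrite("pics/now.png",pic[...,::-1])
E
python3 top.py
```

```text
8.725 [0.47835675 0.0497993  0.22255942] [-3.14136489e+00 -2.42962590e-03  2.09062734e-02] [0.7371949  1.41451084 0.52673398]
scene top [592.4  49.4] [114.1 151.3] 91.8 1284 0.06227173821767307 0.07792399290748808
side top [591.6  47.1] [112.2 155.6] 91.3 1724 0.06093498958702509 0.07514450072651024
```

The box is on its feet: centre (0.592, 0.048), top 61 mm. It stands 56 mm off along the rail, so I push its +y end next.

Emit:
step_arm(
  targets=[
    [[0.97,-0.85,0],[0,0,0]],
    [[0.97,-0.85,0],[0,0,0]],
    [[0.97,-0.85,0],[0,0,0]],
    [[0.97,-0.85,0],[0,0,0]],
    [[0.97,-0.85,0],[0,0,0]],
    [[0,0,0],[0,0,-0.98]],
    [[0,0,0],[0,0,-0.98]],
    [[0,0,0],[0,0,-0.98]],
    [[0,0,0],[0,0,-0.98]],
    [[0,0,0],[0,0,-0.98]],
    [[0,0,0],[0,0,-0.98]],
    [[0,0,0],[0,0,-0.98]],
    [[0,0,0],[0,0,-0.96]],
    [[0,0,1],[0,0,0]],
    [[0,0,1],[0,0,0]],
    [[0,0,1],[0,0,0]],
    [[0,0,0.5],[0,0,0]],
    [[0,0,0],[0,0,0]],
  ],
  claw=0,
)

```text
t: 11.08
tool_pos: [0.5974, 0.1584, 0.132]
tcp_rot: [-3.139, 0.001, 1.386]
contact_force: [-0.6, 0.8, 0.3]
finger_gap: 0.497
gripper_force: 0.0
```

Emit:
step_arm(
  targets=[
    [[0,0,1],[0,0,0]],
    [[0,0,1],[0,0,0]],
    [[0,0,1],[0,0,0]],
    [[0,0,0.9],[0,0,0]],
    [[-0.3,0,0],[0,0,0]],
    [[-0.3,0,0],[0,0,0]],
    [[-0.3,0,0],[0,0,0]],
    [[-0.3,0,0],[0,0,0]],
    [[-0.3,0,0],[0,0,0]],
    [[-0.3,0,0],[0,0,0]],
    [[-0.3,0,0],[0,0,0]],
  ],
)

```text
t: 12.45
tool_pos: [0.5899, 0.1072, 0.0377]
tcp_rot: [3.138, -0.002, 1.386]
contact_force: [1.5, 5.2, 3.7]
finger_gap: 0.496
gripper_force: 4.7
```

```bash
python3 top.py
```

```text
12.45 [0.58991252 0.10718024 0.03769379] [ 3.13781397e+00 -2.08607656e-03  1.38556705e+00] [1.54371236 5.22354719 3.73295794]
scene top [583.5  18.3] [150.7 114.4] 88.1 1291 0.06229879248864156 0.07769701824221076
side top [582.1  30.4] [184.6 111.5] 87.8 1095 0.06104167580757741 0.07787804425296929
```

Emit:
step_arm(
  targets=[
    [[-0.3,0,0],[0,0,0]],
    [[-0.3,0,0],[0,0,0]],
    [[-0.3,0,0],[0,0,0]],
    [[-0.2,0,0],[0,0,0]],
    [[0,0,0],[0,0,0]],
    [[0.8,0,0],[0,0,0]],
    [[0,0,-1],[0,0,0]],
    [[0,0,-1],[0,0,0]],
    [[0,0,-1],[0,0,0]],
    [[0,0,-1],[0,0,0]],
    [[0,0,-1],[0,0,0]],
    [[0,0,-1],[0,0,0]],
    [[0,0,0],[0,0,0]],
  ],
)

```text
t: 14.18
tool_pos: [0.5879, 0.1002, 0.1881]
tcp_rot: [3.138, -0.001, 1.386]
contact_force: [-0.1, 0.9, -0.0]
finger_gap: 0.501
gripper_force: 0.0
```

```bash
python3 top.py
```

```text
14.175 [0.58788893 0.10022554 0.18808617] [ 3.13820667e+00 -1.26052434e-03  1.38585531e+00] [-0.12216481  0.94774458 -0.04250096]
scene top [575.6  -8. ] [150.9 114.6] 84.2 1309 0.062354376587143046 0.07785883657927062
side top [573.1  -9.2] [153.9 111.9] 84.9 1620 0.06079305207714247 0.07554525858149053
```

Lateral position is good: the box is now −3 mm along the rail. I go round to the robot side and push it to the rail with open fingers, squared to the rail.

Emit:
step_arm(
  targets=[
    [[0,0,0],[0,0,1]],
    [[0,0,0],[0,0,1]],
    [[0,0,0],[0,0,1]],
    [[0,0,0],[0,0,1]],
    [[0,0,0],[0,0,1]],
    [[0,0,0],[0,0,1]],
    [[0,0,0],[0,0,1]],
    [[0,0,0],[0,0,1]],
    [[0,0,0],[0,0,1]],
    [[-0.72,0.87,0],[0,0,0]],
    [[-0.72,0.87,0],[0,0,0]],
    [[-0.72,0.87,0],[0,0,0]],
    [[-0.72,0.87,0],[0,0,0]],
    [[-0.72,0.87,0],[0,0,0]],
    [[0,0,0],[0,0,0]],
  ],
  claw=-1,
)

```text
t: 16.15
tool_pos: [0.4762, 0.0085, 0.1849]
tcp_rot: [3.141, 0.003, -0.186]
contact_force: [0.2, 0.2, -0.3]
finger_gap: 1.002
gripper_force: 0.0
```

Emit:
step_arm(
  targets=[
    [[0,0,1],[0,0,0]],
    [[0,0,1],[0,0,0]],
    [[0,0,1],[0,0,0]],
    [[0,0,1],[0,0,0]],
    [[0,0,1],[0,0,0]],
    [[0,0,1],[0,0,0]],
    [[0,0,0.1],[0,0,0]],
    [[0.4,0,0],[0,0,0]],
    [[0.4,0,0],[0,0,0]],
    [[0.3,0,0],[0,0,0]],
    [[0.3,0,0],[0,0,0]],
    [[0.3,0,0],[0,0,0]],
    [[0.3,0,0],[0,0,0]],
    [[0.3,0,0],[0,0,0]],
    [[0.3,0,0],[0,0,0]],
    [[0.3,0,0],[0,0,0]],
    [[0.3,0,0],[0,0,0]],
    [[0.3,0,0],[0,0,0]],
  ],
)

```text
t: 18.4
tool_pos: [0.5641, -0.0071, 0.0335]
tcp_rot: [3.141, 0.001, -0.186]
contact_force: [-5.8, 1.4, 3.9]
finger_gap: 0.999
gripper_force: 2.9
```

```bash
python3 top.py
```

```text
18.4 [ 0.56408929 -0.00708413  0.03347975] [ 3.14130366e+00  1.33680983e-03 -1.85525683e-01] [-5.81494398  1.41041376  3.93820306]
scene top [621.5 -22.1] [150.6 127.2] 79.8 1430 0.062328324422509684 0.07792970507293884
side top [630.1 -13.7] [131.7 113. ] 79.8 663 0.0607971012275233 0.07554884086479241
```

Emit:
step_arm(
  targets=[
    [[0.15,0,0],[0,0,0]],
    [[0.15,0,0],[0,0,0]],
    [[0.1,0,0],[0,0,0]],
    [[0.1,0,0],[0,0,0]],
  ],
)

```text
t: 19.0
tool_pos: [0.5764, -0.0093, 0.0334]
tcp_rot: [3.141, 0.001, -0.185]
contact_force: [-3.1, 0.6, -0.3]
finger_gap: 1.004
gripper_force: 1.8
```

Emit:
step_arm(
  targets=[
    [[0.06,0,0],[0,0,0]],
    [[0,0,0],[0,0,0]],
  ],
)

```text
t: 19.25
tool_pos: [0.5784, -0.0096, 0.0335]
tcp_rot: [-3.142, -0.001, -0.185]
contact_force: [-1.6, 0.8, -0.7]
finger_gap: 0.999
gripper_force: 0.8
```

Emit:
step_arm(
  targets=[
    [[0.06,0,0],[0,0,0]],
    [[0.06,0,0],[0,0,0]],
  ],
)

```text
t: 19.5
tool_pos: [0.5786, -0.0096, 0.0334]
tcp_rot: [3.141, 0.005, -0.185]
contact_force: [-14.9, 3.4, 10.2]
finger_gap: 0.995
gripper_force: 7.6
```

Emit:
step_arm(
  targets=[
    [[0.05,0,0],[0,0,0]],
    [[0.05,0,0],[0,0,0]],
  ],
)

```text
t: 19.75
tool_pos: [0.5786, -0.0097, 0.033]
tcp_rot: [3.141, 0.01, -0.185]
contact_force: [-22.1, 6.4, 15.4]
finger_gap: 0.997
gripper_force: 11.4
```

Contact is firm at the rail: the force rises while the position holds. I back off and look.

Emit:
step_arm(
  targets=[
    [[-0.2,0,0],[0,0,0]],
    [[-0.6,0,0],[0,0,0]],
    [[-0.8,0,0],[0,0,0]],
    [[0,0,-1],[0,0,0]],
    [[0,0,-1],[0,0,0]],
    [[0,0,-1],[0,0,0]],
    [[0,0,-1],[0,0,0]],
    [[-1,0,-1],[0,0,0]],
    [[-1,0,-1],[0,0,0]],
    [[-1,0,0],[0,0,0]],
    [[0,0,0],[0,0,0]],
  ],
)

```text
t: 21.12
tool_pos: [0.4691, 0.0109, 0.1839]
tcp_rot: [-3.141, -0.001, -0.185]
contact_force: [0.2, 1.0, -0.7]
finger_gap: 1.001
gripper_force: 0.0
```

```bash
python3 top.py; python3 - <<'E'
import numpy as np,cv2
a=np.load("/tmp/scene.npz")["pic"][160:330,130:350]; b=np.load("/tmp/side.npz")["pic"][110:290,210:420]
o=np.vstack([cv2.resize(a,(388,300),interpolation=2),cv2.resize(b,(388,300),interpolation=2)])
cv2.imwrite("pics/f.png",o[...,::-1])
for c in("scene","side"):
    W=np.load(f"/tmp/{c}.npz")["W"];x,y,z=np.moveaxis(W,-1,0)
    for n,(X,Y) in dict(spool=(.498,-.23),weight=(.622,.252),flask=(.79,-.13)).items():
        q=W[(np.hypot(x-X,y-Y)<.055)&(z>.012)]; print(c,n,cv2.minAreaRect((q[:,:2]*1000).astype(np.float32))[0])
E
```

```text
21.125 [0.46914101 0.01088286 0.18389411] [-3.14145550e+00 -8.26065699e-04 -1.84731359e-01] [ 0.20935351  0.98225256 -0.6978294 ]
scene top [642.  -25.6] [150.8 114.5] 79.9 1446 0.062212836918358216 0.07742057491793608
side top [640.8 -27.1] [153.4 113.6] 79.6 1443 0.06080962160581743 0.07637945827302628
scene spool (498.8761291503906, -230.00802612304688)
scene weight (625.42626953125, 250.33596801757812)
scene flask (805.9826049804688, -140.88182067871094)
side spool (496.2471618652344, -232.08680725097656)
side weight (618.2615966796875, 253.97657775878906)
side flask (788.3380126953125, -130.12322998046875)
```

View pics/f.png

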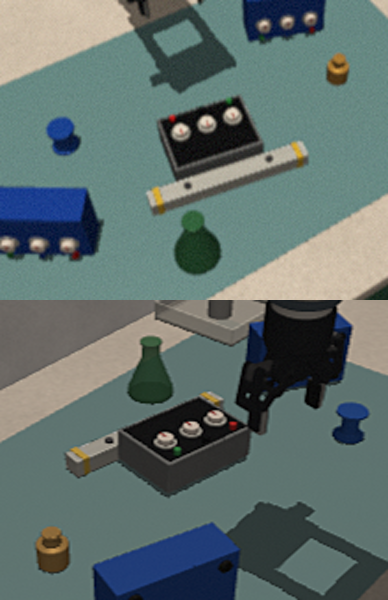

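The pictures show the box knobs-up against the rail, about (210,135) in the upper view, between the yellow bands at (155,200) and (300,153). The bystanders haven't moved. The box is 8 mm off the rail's middle, and its angle matches the rail to about 0.3°.

```bash
python3 -c "
from station import env
print(env.job_done())"
```

```text
the job is handed in; nothing more can be done
None
```

The grey box was tipped onto its feet and pushed flat against the rail between the yellow marks, about 8 mm off the rail's middle; the spool, brass weight and flask were not moved, and the job was handed in at about 21 s (the hand-in gave no verdict).

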